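# Set up the mould vibrator with a fingertip

## Task

With the fingertips, push the black plywood mould along the plate of the vibrating table until it sits flat against the yellow stop, sliding it and never lifting or tipping it. Then turn the knurled black dial on the grey control box clockwise by fingertip friction until its white pointer clicks in at the green mark, without ever running on to the red one. Leave everything else on the bench where it is.

Things in the scene. Friction and masses are not known exactly. Their poses are not given: they have to be found in the camera images.
- vib_table: Vibrating table, fixed to the bench (its place and yaw vary): green base under an aluminium plate 250 mm (x) by 300 mm (y), plate top 50 mm above the bench. Origin: centre of its underside on the bench. +x points across the plate towards the yellow stop, z up. The stop is a yellow bar, 18 mm thick, 25 mm high above the plate, along the whole far (+x) edge; its inner face is at x = +100 mm. The other three edges are open.
- mould: Open-topped black plywood mould with bare wood rims, 65 mm (x) by 110 mm (y) by 55 mm high, walls 9 mm, 0.3 to 0.55 kg, loose, standing on the plate with its long sides roughly parallel to the stop. Origin: centre of its underside; z up. Flat against the stop its origin is at x = +67.5 mm in the table's frame (y does not matter).
- stop_face (a point): Middle of the inner face of the yellow stop, 10 mm above the plate; same axes as the table.
- control_box: Grey control box, fixed to the bench (its place and yaw vary), 150 by 150 mm, 70 mm high. Origin: centre of its underside; z up. The dial's vertical axis passes through its origin. On its top, 62 mm from the dial's axis, are four 14 mm dots, one for each click of the dial, 40 degrees apart; clockwise from above they are white, white, green, red, at +60, +20, -20 and -60 degrees from the box's +x axis (anticlockwise positive).
- green_mark (a point): Centre of the green dot, on the box's top.
- dial_center (a point): Centre of the dial's flat top, on its axis, 94 mm above the bench. The dial is a smooth-topped black disc of 92 mm diameter, 18 mm thick, with a knurled rim; its underside is 6 mm above the box. It is sprung: pressed down it gives about 1 mm for every 2.5 N after a first 4 N, to a stop at 4 mm (about 14 N). A fingertip pressed on its top (about 6 to 12 N, 30 to 40 mm from the axis; friction coefficient about 0.6) and moved round the axis carries it along by friction.
- dial_pointer (a point): Outer end of the white pointer line on the dial's top, 42 mm from the axis.
- dial (a joint): Turn of the dial in rad, growing clockwise seen from above. Clicks (spring detents) at 0 and 0.698 (white dots), 1.396 (green) and 2.094 (red); it starts at or near one of the two white ones. Leaving a click takes about 0.04 N m; past the halfway ridge to the next it is drawn in, and let go there it settles in the click.
- hardener: Small hardener jar with a yellow cap, 28 mm wide, 60 mm high, loose, near the +y edge of the plate; leave alone. Origin: centre of underside.
- resin_can: White resin can with a blue band, 100 mm wide, 160 mm high, loose; leave alone. Origin: centre of underside.
- mix_cup: White mixing cup, 64 mm wide, 85 mm high, loose; leave alone. Origin: centre of underside.
- brush: Brush lying on the bench, leave alone.
- screwdriver: Screwdriver lying on the bench, leave alone.
- offcut: Plywood offcut 50 x 120 x 20 mm lying on the bench, leave alone.
- wrench: Steel wrench lying on the bench, leave alone.
Mind the look-alikes: they are no part of the job. Leave any orange look-alike of the control_box alone.

How it is judged:
By the outcome, as a careful person would: the job done as asked, in the order asked, and still so for the second after the job is handed in, with the robot touching nothing.
It also fails if it takes over 51 s, if anything falls off the work surface, if the arm or the gripper's body presses on something with over 40 N, if the wrist force passes 120 N, or if a joint passes its speed limit or range.

## Robot

A 6-joint arm with a two-finger parallel gripper is mounted at the origin on the work surface. World frame = base frame: x ahead of the robot, y to its left, z up, the work surface at z = 0. Lengths are in m, angles in rad, forces in N, time in s.
With the tool pointing down it reaches from about 0.325 to 0.85 m from the base axis. Payload 4.4 kg.
Tool frame: the origin (TCP) lies at the very end of the fingers, on their centre line; the grasp point (between the pads) lies env.grip_depth behind it (env.grip_depth is the distance from the TCP to the grasp point, in m); z points along the fingers, y is the direction in which the jaws open and shut (so a half turn about z gives the same grasp; the last joint's range is limited). The gripper opens to 94 mm and grips with 3 to 60 N. Pads are 16 mm wide; open, the fingers measure 119 mm over their backs; the gripper's body (75 mm by 177 mm) begins 78 mm behind the grasp point.
Start: joints at [-1.286, 0.207, 1.542, -0, 1.393, -0.15], TCP at [0.242, -0.522, 0.205] pointing down, gripper open.
Joint ranges: [-2.73, 2.73], [-0.86, 2.22], [0.23, 2.46], [-1.11, 4.25], [0.08, 2.63], [-2.82, 2.82]. Speed limits (rad/s): [2.79, 2.79, 3.14, 3.14, 3.14, 3.14].

## Interface

Orientations are given as a unit quaternion [x, y, z, w].
In Python, from station import env gives the robot as it stands.
- The arm moves only by the tool jog_arm, never from a script. Its argument "steps" is text: rows parted by semicolons, each of 7 numbers parted by spaces: the shift along the tool's x, y, z in m, then the turn, a rotation vector about the tool's x, y, z in degrees, then the finger opening in m, from 0 to 0.094. In form: x y z rx ry rz claw; .... A call has exactly 8 rows; each row is the pose to reach, as a shift and turn from the pose commanded when the call began, along the tool's axes at that moment; what a row does not reach only later rows make up. A row lasts 1/12 s, in which the tool goes at most 41.7 mm and 7.16 degrees, less where a joint would pass 70% of its speed; a pose out of reach is approached as far as the arm can. A call with a gripper value outside its range is refused whole. The fingers move at their own pace and stop on an object; the grip force is fixed at half the most. Time passes only in rows, so rows that repeat a pose let the fingers close, or fill a call up. It gives the time, the measured TCP pose, the force and the opening at its end, in the units of the state.
- env.sense(): the state, without advancing time (a new reading comes with each control period).
- env.get_image(name): name is "scene" or "top" or "wrist"; returns the picture (384x512x3 uint8, blue, green, red); there is no depth.
- env.get_calibration(name): a dict with "fovy" (degrees; the focal length in pixels is half the picture's height over the tangent of half this angle, whatever the lens; pixels are square), "cx", "cy" (the principal point, pixels), "R" (3x3) and "t" (3): a world point X has camera coordinates R X + t; the wrist camera has in their place "T_tool_cam" (4x4, takes a point from camera to tool coordinates, whose origin is the TCP and whose axes are the flange's). Camera axes: x right, y down, z forward; pixel columns grow to the right and rows downward; lengths in m; the calibration is good to about 2 mm. A picture is of the moment at which its call begins: read the wrist's pose just before it. get_calibration takes no time and is no camera call.
- env.job_done(): hands the job in, once; it reports no verdict.
The state is a dict: "time": time; "joints": joint angles; "qd": joint speeds; "tau": joint torques, N m; "position": TCP position; "tcp_rot": TCP orientation; "wrist_force": force on the tool from outside, world axes, zero at the start; "torque": the same for the moment, N m; "gripper_width": opening from 0.0 (shut) to 1.0 (fully open).
Only numpy, scipy, OpenCV 4.12 (cv2) and the standard library are available. Lean on these libraries where they do the work, as an engineer would, in place of code of your own. Each camera call takes 0.05 s, during which the arm holds its last target. There are 200 camera calls.

## Working session

There is one attempt and no reset: what is moved stays moved. The work goes in short steps, Python scripts to look and compute and a tool call to move; the robot and the scene stay as the last step left them, time stands still between calls to the robot, and variables do not carry over. Pictures are saved under pics/ and viewed, about 8 in all and at most 12, crops included, and the job is handed in when it is done.

Besides the shell and the picture viewer there is one more tool, called after ">>>" by a JSON object that holds its "api" and its "payload". jog_arm: Moves the arm, as the interface text tells. Its arguments: {"type":"object","properties":{"steps":{"type":"string"}},"required":["steps"]}

```bash
mkdir -p pics; ls; python3 - <<'E'
from station import env
import cv2
s=env.sense();print(s)
print(env.grip_depth)
for n in("scene","top"):
    cv2.imwrite(f"pics/{n}0.png",env.get_image(n)); print(n,env.get_calibration(n))
print(env.get_calibration("wrist"))
E
```

```text
pics
{'time': 0.0, 'joints': array([-1.28650312e+00,  2.07408325e-01,  1.54294128e+00, -1.43134559e-05,
        1.39348591e+00, -1.50460222e-01]), 'qd': array([ 1.84948993e-03, -1.12878885e-03,  2.88952304e-04,  1.12573469e-03,
       -7.99073101e-05, -4.67119817e-04]), 'tau': array([ 8.44408587e-04, -3.70877481e+01, -2.81417495e+01,  6.98932190e-02,
        3.61920975e-02, -1.81335299e-04]), 'position': array([ 0.24196102, -0.52072881,  0.20430345]), 'tcp_rot': array([ 9.76465681e-01,  2.15669924e-01, -8.20137434e-05, -1.11845267e-03]), 'wrist_force': array([-0.82687748, -0.17096416,  0.29743795]), 'torque': array([0.00770375, 0.01513192, 0.0281198 ]), 'gripper_width': 1.0068939312757508}
0.0188
scene {'fovy': 53.65353902120065, 'cx': 259.9481872472696, 'cy': 191.62693527939473, 'R': array([[ 0.07651895,  0.99706411, -0.0028303 ],
       [ 0.79339943, -0.06260757, -0.60547307],
       [-0.60387266,  0.0440846 , -0.79586076]]), 't': array([-0.08954131, -0.40671304,  1.66174315])}
top {'fovy': 50.11881664854814, 'cx': 266.2697046195586, 'cy': 190.93553944533758, 'R': array([[-0.00437427, -0.99980604, -0.01920297],
       [-0.99605591,  0.00605805, -0.08852075],
       [ 0.08861992,  0.01874002, -0.99588921]]), 't': array([0.05582689, 0.59056346, 1.58848864])}
{'fovy': 63.70613720042513, 'cx': 253.46002530005606, 'cy': 193.22929522465338, 'T_tool_cam': array([[-6.99676828e-04, -9.68831308e-01, -2.47720423e-01,
         7.24993296e-02],
       [ 9.99999471e-01, -8.64619931e-04,  5.57057017e-04,
         1.04659218e-03],
       [-7.53878293e-04, -2.47719902e-01,  9.68831400e-01,
        -1.79771641e-01],
       [ 0.00000000e+00,  0.00000000e+00,  0.00000000e+00,
         1.00000000e+00]])}
```

View pics/top0.png

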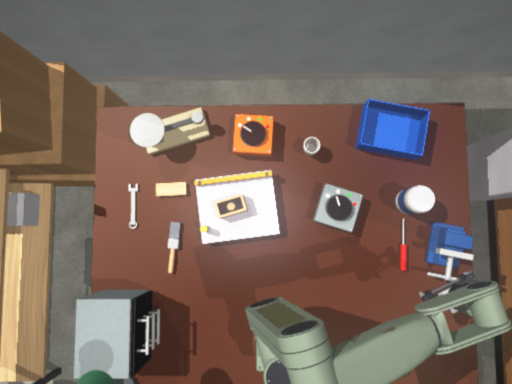

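View pics/scene0.png

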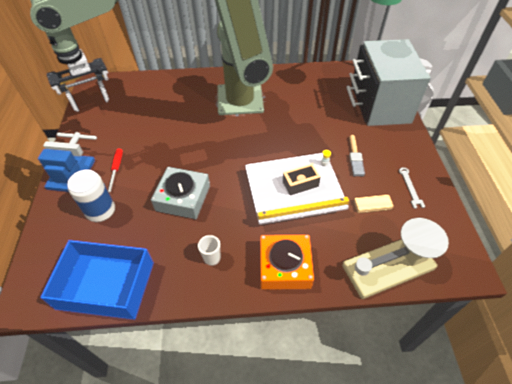

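The top view shows two dial boxes. The grey one at (338,207) fits the description; the orange one at (253,134) is the look-alike. The table is at (237,208), with the yellow stop at its top edge (235,179). The mould is at (231,206) and the jar at (204,229).

```bash
cat > h.py <<'E'
import numpy as np, cv2
from station import env
def ray(n,uv,s=None):
    c=env.get_calibration(n); f=192/np.tan(np.radians(c["fovy"]/2))
    d=np.array([(uv[0]-c["cx"])/f,(uv[1]-c["cy"])/f,1.])
    if n=="wrist":
        from scipy.spatial.transform import Rotation as Ro
        s=s or env.sense(); R=Ro.from_quat(s["tcp_rot"]).as_matrix(); T=c["T_tool_cam"]
        return R@T[:3,3]+s["position"], R@T[:3,:3]@d
    R=np.array(c["R"]);return -R.T@np.array(c["t"]), R.T@d
def onz(n,uv,z,s=None):
    o,d=ray(n,uv,s); return o+d*(z-o[2])/d[2]
def mask(im,h0,h1,s0,v0):
    return cv2.inRange(cv2.cvtColor(im,cv2.COLOR_BGR2HSV),(h0,s0,v0),(h1,255,255))
def blobs(m,amin=8):
    n,l,st,c=cv2.connectedComponentsWithStats(m); return [(c[i],st[i]) for i in range(1,n) if st[i][4]>=amin]
E
python3 - <<'E'
from h import *
im=cv2.imread("pics/top0.png")
cv2.imwrite("pics/top0c.png",cv2.resize(im[160:250,190:370],None,fx=4,fy=4,interpolation=cv2.INTER_CUBIC))
y=mask(im,20,35,120,120); 
for c,s in blobs(y): print("yel",c.round(1),s)
g=mask(im,45,80,100,80)
for c,s in blobs(g,4): print("grn",c.round(1),s,onz("top",c,.07).round(4))
r=mask(im,0,6,150,120)|mask(im,174,180,150,120)
for c,s in blobs(r,4): print("red",c.round(1),s,onz("top",c,.07).round(4))
cs=[c for c,s in blobs(y,60)]
pts=np.argwhere(cv2.connectedComponents(y)[1]>0)[:,::-1]
bar=pts[(pts[:,1]<195)&(pts[:,0]>190)&(pts[:,0]<275)].astype(np.float32)
print(cv2.minAreaRect(bar)); 
for p in cv2.boxPoints(cv2.minAreaRect(bar)): print(onz("top",p,.075).round(4))
E
```

```text
yel [259.3 119. ] [258 117   4   5   9]
yel [269.5 173.1] [268 171   4   5  17]
yel [232.9 178. ] [201 172  65  13 264]
yel [196.  182.5] [195 181   3   4  12]
yel [203.1 228.6] [200 227   7   4  27]
grn [259. 119.] [258 118   3   3   5] [0.8681 0.079  0.07  ]
grn [348.1 194.1] [347 193   3   3   8] [ 0.5729 -0.26    0.07  ]
grn [ 93.7 377.9] [ 78 371  33  13 286] [-0.1049  0.6947  0.07  ]
red [267.  126.3] [266 125   3   3   7] [0.8389 0.048  0.07  ]
red [354.2 203.6] [353 203   3   2   5] [ 0.5366 -0.2822  0.07  ]
red [402.7 257.4] [399 244   8  27 201] [ 0.3338 -0.4587  0.07  ]
((229.21998596191406, 151.0399932861328), (58.97270965576172, 77.07464599609375), 81.8698959350586)
[0.8365 0.359  0.075 ]
[0.8769 0.0625 0.075 ]
[0.6485 0.0314 0.075 ]
[0.6084 0.324  0.075 ]
```

View pics/top0c.png

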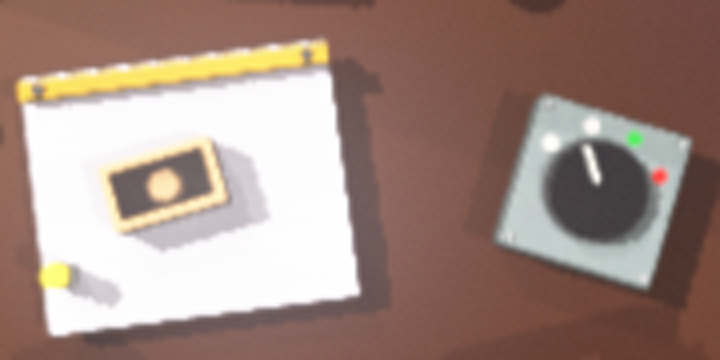

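```bash
python3 - <<'E'
from h import *
P=lambda x,y:(190+(x+.5)/4-.5,160+(y+.5)/4-.5)
a=lambda d:np.degrees(np.arctan2(d[1],d[0]))
L=onz("top",P(18,83),.075);R=onz("top",P(328,42),.075)
L2=onz("top",P(24,104),.05);R2=onz("top",P(332,65),.05);B2=onz("top",P(50,335),.05);BR=onz("top",P(359,295),.05)
print("bar outer",L,R,a(L-R)-90);print("plate",L2,R2,B2,BR,a(L2-R2)-90,a(B2-BR)-90,a(L2-B2),a(R2-BR))
m=[onz("top",P(*p),.105) for p in[(98,165),(212,137),(230,203),(118,235)]]
print("mould",np.mean(m,0),a(m[0]-m[1])-90,a(m[3]-m[2])-90,[np.linalg.norm(m[i]-m[i-1]) for i in range(4)])
print("jar",onz("top",P(55,275),.11))
d=[onz("top",P(*p),.07) for p in[(551,143),(592,125),(634,139),(659,176)]]
import scipy.optimize as so
def f(q):return np.concatenate([q[:2]+.062*np.array([np.cos(q[2]+t),np.sin(q[2]+t)])-x[:2] for t,x in zip(np.radians([60,20,-20,-60]),d)])
r=so.least_squares(f,[.55,-.25,0]);q=r.x;print("box",q[:2],np.degrees(q[2]),r.fun.round(4))
p=onz("top",P(586,147),.094);v=p[:2]-q[:2];print("pointer",a(v)-np.degrees(q[2]),np.linalg.norm(v))
E
```

```text
bar outer [0.62891827 0.32853418 0.075     ] [0.66648124 0.03095719 0.075     ] 7.194362177435437
plate [0.61121026 0.32734513 0.05      ] [0.64741323 0.0273301  0.05      ] [0.38787918 0.29983372 0.05      ] [0.4249067  0.00269805 0.05      ] 6.880643232913982 7.103288125484596 7.022694804005585 6.317072012570288
mould [0.52871676 0.18425356 0.105     ] 13.50740671513823 15.650138750722661 [np.float64(0.06820911823403346), np.float64(0.10983651336919636), np.float64(0.06409972781613295), np.float64(0.10853176650767217)]
jar [0.44538229 0.28520793 0.11      ]
box [ 0.52312778 -0.22251469] -17.648076721590915 [ 0.0004  0.0003 -0.0005  0.0004  0.0003 -0.0004 -0.0001 -0.0002]
pointer 34.37957232768167 0.04140105427255538
```

Measured so far:
- **Table:** centre (0.5305, 0.1665), yaw 7°.
- **Mould:** in the table frame (0, 0.018), turned about 7° relative to it.
- **Grey box:** dial centre (0.523, -0.2225), yaw -17.6°.

Next I move behind the mould.

>>> {"api": "jog_arm", "payload": {"steps": "0.013 -0.015 0 0 0 2 0.06; 0.038 -0.042 0 0 0 5 0.06; 0.065 -0.072 0 0 0 8 0.06; 0.092 -0.102 0 0 0 11 0.06; 0.119 -0.132 0 0 0 14 0.06; 0.146 -0.162 0 0 0 16 0.06; 0.173 -0.192 0 0 0 17.9 0.06; 0.20 -0.222 0 0 0 17.9 0.06"}}

```text
time: 0.77
position: [0.3299, -0.2338, 0.205]
tcp_rot: [0.998, 0.06, -0.0, -0.0]
wrist_force: [0.6, -0.1, -0.1]
gripper_width: 0.636
```

>>> {"api": "jog_arm", "payload": {"steps": "0.016 -0.036 0 0 0 0 0.06; 0.033 -0.073 0 0 0 0 0.06; 0.05 -0.11 0 0 0 0 0.06; 0.067 -0.147 0 0 0 0 0.06; 0.084 -0.184 0 0 0 0 0.06; 0.1 -0.221 0 0 0 0 0.06; 0.117 -0.258 0 0 0 0 0.06; 0.133 -0.294 0 0 0 0 0.06"}}

```text
time: 1.43
position: [0.426, 0.0744, 0.2053]
tcp_rot: [0.998, 0.061, 0.0, 0.0]
wrist_force: [0.5, 0.0, -0.0]
gripper_width: 0.639
```

>>> {"api": "jog_arm", "payload": {"steps": "0.015 -0.033 0 0 0 0 0.06; 0.027 -0.06 0 0 0 0 0.06; 0.037 -0.082 0 0 0 0 0.06; 0.043 -0.094 0 0 0 0 0.06; 0.045 -0.099 0 0 0 0 0.06; 0.045 -0.099 0 0 0 0 0.06; 0.045 -0.099 0 0 0 0 0.06; 0.045 -0.099 0 0 0 0 0.06"}}

```text
time: 2.1
position: [0.4585, 0.1746, 0.2053]
tcp_rot: [0.998, 0.06, -0.0, 0.0]
wrist_force: [-1.1, -0.6, 0.2]
gripper_width: 0.636
```

```bash
python3 - <<'E'
from h import *
import json
s=env.sense();print(s["position"],s["tcp_rot"],s["joints"].round(2))
cv2.imwrite("pics/w1.png",env.get_image("wrist"))
json.dump({k:list(map(float,s[k])) for k in("position","tcp_rot")},open("w1.json","w"))
E
```

```text
[0.45847562 0.17459659 0.20529122] [ 9.98175168e-01  6.03834094e-02 -2.89724326e-04  3.06942425e-04] [ 0.19  0.03  1.74 -0.    1.37  1.64]
```

View pics/w1.png

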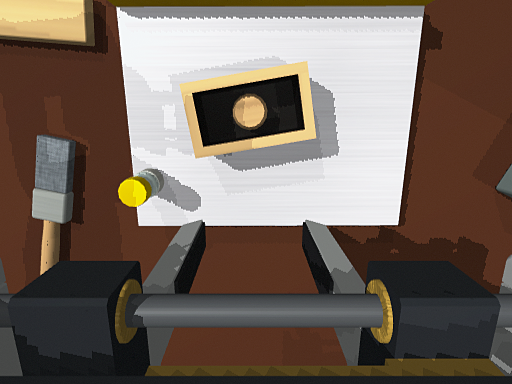

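The wrist view shows the mould's rim corners at (180,85), (307,62), (317,138) and (197,158). The jar's cap is at (133,190) and the plate's near edge runs along row 224.

```bash
python3 - <<'E'
from h import *
import json
s=json.load(open("w1.json"));s={k:np.array(v) for k,v in s.items()}
a=lambda d:np.degrees(np.arctan2(d[1],d[0]))
th=np.radians(7.0);c=np.array([.5305,.1665]);ex=np.array([np.cos(th),np.sin(th)]);ey=np.array([-ex[1],ex[0]])
T=lambda p:(np.array([(p[:2]-c)@ex,(p[:2]-c)@ey])*1000).round(1)
m=[onz("wrist",p,.105,s) for p in[(180,85),(307,62),(317,138),(197,158)]]
print("mould",np.mean(m,0),T(np.mean(m,0)),a(m[0]-m[1])-90,a(m[3]-m[2])-90,[T(p) for p in m])
A=onz("wrist",(138,224),.05,s);B=onz("wrist",(404,224),.05,s);C=onz("wrist",(118,20),.05,s);D=onz("wrist",(421,20),.05,s)
print("plate",a(A-B)-90,a(C-D)-90,[T(p) for p in(A,B,C,D)])
print("jar",T(onz("wrist",(133,190),.06,s)),T(onz("wrist",(133,190),.11,s)),"tcp",T(s["position"]))
E
```

```text
mould [0.53242436 0.18565732 0.105     ] [ 4.2 18.8] 16.52994827097801 16.29712799456287 [array([26.7, 78.7]), array([ 44.9, -29.6]), array([-18.4, -41.1]), array([-36.2,  67.1])]
plate 6.861270612116996 6.899629873335172 [array([-119.6,  148.4]), array([-120.3, -157.1]), array([ 91.8, 148. ]), array([  91.3, -148.6])]
jar [-76.9 146.2] [-64.7 126.2] tcp [-70.5  16.8]
```

>>> {"api": "jog_arm", "payload": {"steps": "0 0 0.018 0 0 0 0.06; 0 0 0.045 0 0 0 0.06; 0 0 0.075 0 0 0 0.06; 0 0 0.105 0 0 0 0.06; 0 0 0.128 0 0 0 0.06; 0 0 0.142 0 0 0 0.06; 0.002 0 0.147 0 0 0 0.06; 0.006 0 0.147 0 0 0 0.06"}}

```text
time: 2.82
position: [0.4633, 0.1755, 0.0572]
tcp_rot: [0.998, 0.06, -0.002, 0.0]
wrist_force: [-0.6, -0.5, -0.4]
gripper_width: 0.639
```

>>> {"api": "jog_arm", "payload": {"steps": "0.005 0 0 0 0 0 0.06; 0.01 0 0 0 0 0 0.06; 0.015 0 0 0 0 0 0.06; 0.02 0 0 0 0 0 0.06; 0.025 0 0 0 0 0 0.06; 0.03 0 0 0 0 0 0.06; 0.035 0 0 0 0 0 0.06; 0.04 0 0 0 0 0 0.06"}}

```text
time: 3.48
position: [0.504, 0.1815, 0.0584]
tcp_rot: [0.998, 0.061, -0.001, 0.0]
wrist_force: [-5.2, -0.0, 5.0]
gripper_width: 0.639
```

>>> {"api": "jog_arm", "payload": {"steps": "0.005 0 0 0 0 0 0.06; 0.01 0 0 0 0 0 0.06; 0.015 0 0 0 0 0 0.06; 0.02 0 0 0 0 0 0.06; 0.025 0 0 0 0 0 0.06; 0.03 0 0 0 0 0 0.06; 0.034 0 0 0 0 0 0.06; 0.038 0 0 0 0 0 0.06"}}

```text
time: 4.15
position: [0.5418, 0.1858, 0.0584]
tcp_rot: [0.998, 0.061, -0.001, 0.0]
wrist_force: [-6.0, -1.3, 3.6]
gripper_width: 0.635
```

```bash
python3 - <<'E'
from h import *
s=env.sense();print(s["position"],s["wrist_force"],s["torque"])
w=env.get_image("wrist");t=env.get_image("scene")
t=cv2.resize(t[130:240,225:375],(512,384),interpolation=cv2.INTER_CUBIC)
cv2.imwrite("pics/w2.png",cv2.resize(np.hstack([w,t]),(800,300)))
E
```

```text
[0.54175982 0.18584513 0.05840242] [-5.95113385 -1.31782402  3.57473474] [-0.13132202  0.81285901 -0.01896781]
```

View pics/w2.png

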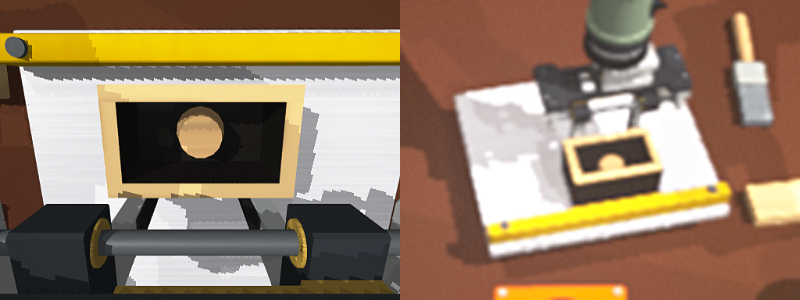

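The mould is flat and square to the fingers, about 13 mm short of the stop. I'll push on slowly.

>>> {"api": "jog_arm", "payload": {"steps": "0.002 0 0 0 0 0 0.06; 0.004 0 0 0 0 0 0.06; 0.006 0 0 0 0 0 0.06; 0.008 0 0 0 0 0 0.06; 0.0095 0 0 0 0 0 0.06; 0.011 0 0 0 0 0 0.06; 0.012 0 0 0 0 0 0.06; 0.013 0 0 0 0 0 0.06"}}

```text
time: 4.92
position: [0.5551, 0.1877, 0.0583]
tcp_rot: [0.998, 0.061, -0.0, 0.0]
wrist_force: [-3.4, -0.7, 2.1]
gripper_width: 0.639
```

>>> {"api": "jog_arm", "payload": {"steps": "0.001 0 0 0 0 0 0.06; 0.002 0 0 0 0 0 0.06; 0.003 0 0 0 0 0 0.06; 0.004 0 0 0 0 0 0.06; 0.004 0 0 0 0 0 0.06; 0.004 0 0 0 0 0 0.06; 0.004 0 0 0 0 0 0.06; 0.004 0 0 0 0 0 0.06"}}

```text
time: 5.58
position: [0.5552, 0.1876, 0.0584]
tcp_rot: [0.998, 0.061, -0.004, 0.001]
wrist_force: [-13.8, -3.3, 9.6]
gripper_width: 0.642
```

>>> {"api": "jog_arm", "payload": {"steps": "0.001 0 0 0 0 0 0.06; 0.002 0 0 0 0 0 0.06; 0.003 0 0 0 0 0 0.06; 0.003 0 0 0 0 0 0.06; 0.003 0 0 0 0 0 0.06; 0.003 0 0 0 0 0 0.06; 0.003 0 0 0 0 0 0.06; 0.003 0 0 0 0 0 0.06"}}

```text
time: 6.25
position: [0.555, 0.1875, 0.0584]
tcp_rot: [0.998, 0.062, -0.008, 0.001]
wrist_force: [-20.6, -5.5, 17.2]
gripper_width: 0.637
```

```bash
python3 - <<'E'
from h import *
s=env.sense();print(s["position"],s["tcp_rot"],s["wrist_force"],s["torque"])
w=env.get_image("wrist");cv2.imwrite("pics/w3.png",w)
E
```

```text
[0.55495937 0.18754837 0.05836004] [ 0.99806981  0.06160989 -0.00773327  0.00103786] [-20.57809327  -5.46358857  17.24212301] [-0.48089291  3.14943131  0.01511332]
```

View pics/w3.png

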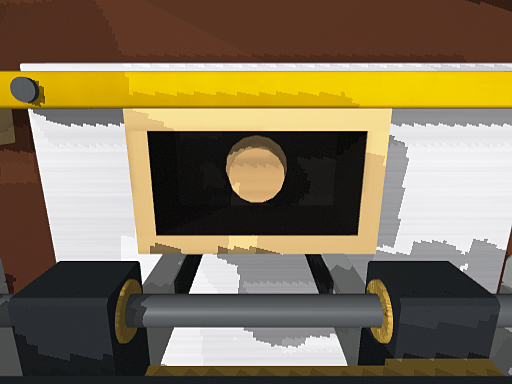

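The mould's far rim lies evenly along the stop (row 108). The TCP sits at table x = 26.9 mm against the 27 expected, with 21 N of contact force. Now I back off straight, then rise.

>>> {"api": "jog_arm", "payload": {"steps": "-0.003 0 0 0 0 0 0.06; -0.006 0 0 0 0 0 0.06; -0.008 0 0 0 0 0 0.06; -0.01 0 0 0 0 0 0.06; -0.014 0 0 0 0 0 0.06; -0.02 0 0 0 0 0 0.06; -0.03 0 0 0 0 0 0.06; -0.04 0 0 0 0 0 0.06"}}

```text
time: 6.97
position: [0.5221, 0.1836, 0.0585]
tcp_rot: [0.998, 0.061, 0.0, -0.0]
wrist_force: [-0.0, -0.0, 1.4]
gripper_width: 0.638
```

>>> {"api": "jog_arm", "payload": {"steps": "-0.005 0 -0.01 0 0 0 0.06; -0.005 0 -0.03 0 0 0 0.05; -0.005 0 -0.055 0 0 0 0.04; -0.005 0 -0.08 0 0 0 0.03; -0.005 0 -0.1 0 0 0 0.02; -0.005 0 -0.12 0 0 0 0.01; -0.005 0 -0.135 0 0 0 0; -0.005 0 -0.14 0 0 0 0"}}

```text
time: 7.63
position: [0.5192, 0.1835, 0.2026]
tcp_rot: [0.998, 0.061, 0.003, -0.0]
wrist_force: [0.9, 0.6, 0.2]
gripper_width: 0.179
```

```bash
python3 - <<'E'
from h import *
s=env.sense();print(s["position"],s["tcp_rot"],s["wrist_force"],s["joints"].round(2))
w=env.get_image("wrist");cv2.imwrite("pics/w4.png",w)
E
```

```text
[0.5191846  0.18349738 0.20258514] [ 9.98119290e-01  6.12035309e-02  3.43800335e-03 -4.36356794e-04] [0.86696077 0.62795257 0.19585435] [0.18 0.15 1.61 0.   1.37 1.63]
```

View pics/w4.png

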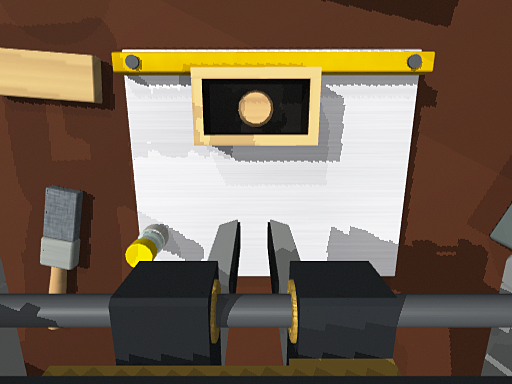

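>>> {"api": "jog_arm", "payload": {"steps": "-0.003 0.015 0 0 0 0 0; -0.01 0.05 0 0 0 0 0; -0.018 0.09 0 0 0 0 0; -0.025 0.13 0 0 0 0 0; -0.033 0.17 0 0 0 0 0; -0.041 0.21 0 0 0 0 0; -0.049 0.25 0 0 0 0 0; -0.057 0.29 0 0 0 0 0"}}

```text
time: 8.35
position: [0.4948, -0.1132, 0.1974]
tcp_rot: [0.998, 0.061, -0.001, -0.0]
wrist_force: [0.9, 0.2, -0.9]
gripper_width: 0.004
```

>>> {"api": "jog_arm", "payload": {"steps": "-0.007 0.035 0 0 0 0 0; -0.014 0.07 0 0 0 0 0; -0.019 0.095 0 0 0 0 0; -0.021 0.108 0 0 0 0 0; -0.022 0.1135 0 0 0 0 0; -0.022 0.1135 0 0 0 0 0; -0.022 0.1135 0 0 0 0 0; -0.022 0.1135 0 0 0 0 0"}}

```text
time: 9.02
position: [0.4883, -0.2254, 0.1982]
tcp_rot: [0.998, 0.062, -0.0, -0.0]
wrist_force: [-0.6, -0.4, -0.2]
gripper_width: 0.007
```

```bash
python3 - <<'E'
from h import *
import json
s=env.sense();print(s["position"],s["tcp_rot"],s["wrist_force"],s["gripper_width"])
json.dump({k:list(map(float,s[k])) for k in("position","tcp_rot")},open("w5.json","w"))
w=env.get_image("wrist");cv2.imwrite("pics/w5.png",w)
E
```

```text
[ 0.48827816 -0.2253585   0.19817266] [ 9.98071885e-01  6.20664174e-02 -1.68081283e-04 -4.93925774e-04] [-0.64816331 -0.37434025 -0.15118368] 0.006974196071727291
```

View pics/w5.png

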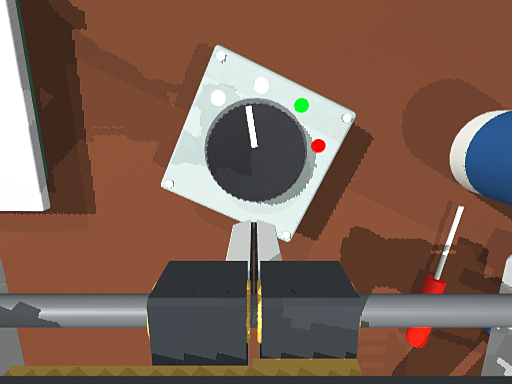

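The grey box's dots are at (218,98), (262,86), green (302,105) and red (318,146). The pointer's tip is at (248,107).

```bash
cat >> h.py <<'E'
import scipy.optimize as so
a=lambda d:np.degrees(np.arctan2(d[1],d[0]))
def box(n,uv,tip,inner,s=None):
    d=[onz(n,p,.07,s) for p in uv]
    f=lambda q:np.concatenate([q[:2]+.062*np.array([np.cos(q[2]+t),np.sin(q[2]+t)])-x[:2] for t,x in zip(np.radians([60,20,-20,-60]),d)])
    r=so.least_squares(f,[.52,-.22,-.3]);q=r.x
    p=onz(n,tip,.094,s)[:2];i=onz(n,inner,.094,s)[:2];y=np.degrees(q[2])
    print("box",q[:2].round(4),y.round(1),"resid",abs(r.fun).max().round(4),"pointer",(a(p-q[:2])-y).round(1),"line dir",(a(p-i)-y).round(1),"r",np.linalg.norm(p-q[:2]).round(4))
E
python3 - <<'E'
from h import *
import json
s=json.load(open("w5.json"));s={k:np.array(v) for k,v in s.items()}
box("wrist",[(218,98),(262,86),(302,105),(318,146)],(248,107),(255,147),s)
p=onz("wrist",(256,151),.094,s);print("dial disc centre",p)
E
```

```text
box [ 0.5255 -0.2239] -17.9 resid 0.0005 pointer 34.6 line dir 35.0 r 0.0425
dial disc centre [ 0.52852073 -0.22352009  0.094     ]
```

>>> {"api": "jog_arm", "payload": {"steps": "0.003 0.003 0.015 0 0 0 0; 0.003 0.003 0.04 0 0 0 0; 0.003 0.003 0.065 0 0 0 0; 0.003 0.003 0.085 0 0 0 0; 0.003 0.003 0.095 0 0 0 0; 0.003 0.003 0.1 0 0 0 0; 0.003 0.003 0.1 0 0 0 0; 0.003 0.003 0.1 0 0 0 0"}}

```text
time: 9.73
position: [0.4924, -0.2297, 0.0994]
tcp_rot: [0.998, 0.061, 0.001, 0.0]
wrist_force: [0.3, -0.3, 0.2]
gripper_width: 0.009
```

>>> {"api": "jog_arm", "payload": {"steps": "0 0 0.001 0 0 0 0; 0 0 0.002 0 0 0 0; 0 0 0.003 0 0 0 0; 0 0 0.004 0 0 0 0; 0 0 0.005 0 0 0 0; 0 0 0.005 0 0 0 0; 0 0 0.005 0 0 0 0; 0 0 0.005 0 0 0 0"}}

```text
time: 10.4
position: [0.4918, -0.2299, 0.0939]
tcp_rot: [0.998, 0.061, 0.0, 0.0]
wrist_force: [-0.5, 0.2, 3.1]
gripper_width: 0.002
```

>>> {"api": "jog_arm", "payload": {"steps": "0 0 0.0005 0 0 0 0; 0 0 0.001 0 0 0 0; 0 0 0.0015 0 0 0 0; 0 0 0.002 0 0 0 0; 0 0 0.0025 0 0 0 0; 0 0 0.003 0 0 0 0; 0 0 0.003 0 0 0 0; 0 0 0.003 0 0 0 0"}}

```text
time: 11.07
position: [0.4919, -0.2302, 0.0917]
tcp_rot: [0.998, 0.061, 0.0, 0.001]
wrist_force: [-2.4, 0.4, 8.8]
gripper_width: 0.004
```

>>> {"api": "jog_arm", "payload": {"steps": "-0.0001 -0.0018 0 0 0 3 0; 0 -0.0035 0 0 0 6 0; 0.0001 -0.0053 0 0 0 9 0; 0.0003 -0.007 0 0 0 12 0; 0.0006 -0.0087 0 0 0 15 0; 0.001 -0.0105 0 0 0 18 0; 0.0015 -0.0121 0 0 0 21 0; 0.0021 -0.0138 0 0 0 24 0"}}

```text
time: 11.73
position: [0.4927, -0.2182, 0.092]
tcp_rot: [0.989, -0.149, 0.001, 0.002]
wrist_force: [-2.0, -4.7, 6.5]
gripper_width: 0.002
```

```bash
python3 - <<'E'
from h import *
import json
s=env.sense();print(s["position"],s["tcp_rot"],s["wrist_force"],s["torque"])
json.dump({k:list(map(float,s[k])) for k in("position","tcp_rot")},open("w6.json","w"))
w=env.get_image("wrist");cv2.imwrite("pics/w6.png",w)
E
```

```text
[ 0.49265015 -0.21821945  0.09196763] [ 0.98887024 -0.14875505  0.00124182  0.00245783] [-2.03038236 -4.67313455  6.53857567] [-0.77750837  0.38640487  0.02173932]
```

View pics/w6.png

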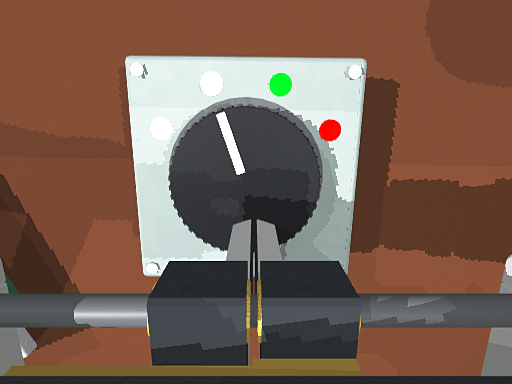

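```bash
python3 - <<'E'
from h import *
import json
s=json.load(open("w6.json"));s={k:np.array(v) for k,v in s.items()}
box("wrist",[(162,128),(211,84),(281,85),(330,130)],(221,114),(241,174),s)
E
```

```text
box [ 0.5255 -0.2235] -17.8 resid 0.0006 pointer 18.6 line dir 18.3 r 0.0424
```

>>> {"api": "jog_arm", "payload": {"steps": "0 0 0.001 0 0 0 0; -0.0001 -0.0017 0.0018 0 0 3 0; -0.0001 -0.0035 0.002 0 0 6 0; -0.0001 -0.0052 0.002 0 0 9 0; 0.0001 -0.0069 0.002 0 0 12 0; 0.0003 -0.0086 0.002 0 0 15 0; 0.0007 -0.0103 0.002 0 0 18 0; 0.0011 -0.012 0.002 0 0 21 0"}}

```text
time: 12.45
position: [0.4975, -0.2062, 0.0907]
tcp_rot: [0.945, -0.327, 0.002, 0.001]
wrist_force: [-2.9, -1.0, 11.8]
gripper_width: 0.001
```

```bash
cat > look.py <<'E'
from h import *
import sys
# dots by colour near dial; pointer: white elongated blob inside dial disc
s=env.sense();print(s["position"],s["tcp_rot"],s["wrist_force"].round(1))
w=env.get_image("wrist");cv2.imwrite(f"pics/{sys.argv[1]}.png",w)
ax=np.array([.5255,-.2237])
m=cv2.inRange(cv2.cvtColor(w,cv2.COLOR_BGR2HSV),(0,0,170),(180,60,255))
y,x=np.nonzero(m)
P=np.array([onz("wrist",(u,v),.094,s)[:2]-ax for u,v in zip(x,y)])
k=np.hypot(*P.T)<.041;P=P[k]
print(k.sum(),"ptr px; tip r",np.hypot(*P.T).max().round(4),"angle in box frame",round(a(P[np.hypot(*P.T)>.03].mean(0))+17.8,1))
for n,mm in(("grn",mask(w,45,80,100,80)),("red",mask(w,0,6,180,150))):
    for c,st in blobs(mm,60): p=onz("wrist",c,.07,s)[:2]-ax; print(n,c.round(),np.hypot(*p).round(4),(a(p)+17.8).round(1))
E
python3 look.py w7
```

```text
[ 0.49747668 -0.20621929  0.09069639] [ 0.94512063 -0.32671551  0.00155239  0.00124988] [-2.9 -1.  11.8]Traceback (most recent call last):
  File "look.py", line 9, in <module>
    P=np.array([onz("wrist",(u,v),.094,s)[:2]-ax for u,v in zip(x,y)])
                ~~~^^^^^^^^^^^^^^^^^^^^^^
  File "h.py", line 12, in onz
    o,d=ray(n,uv,s); return o+d*(z-o[2])/d[2]
        ~~~^^^^^^^^
  File "h.py", line 4, in ray
    c=env.get_calibration(n); f=192/np.tan(np.radians(c["fovy"]/2))
ValueError: time passes only in moves, steps and waits
```

```bash
sed -i 's/^def ray/import functools\ncal=functools.lru_cache(None)(env.get_calibration)\ndef ray/; s/c=env.get_calibration(n)/c=cal(n)/' h.py
python3 look.py w8
```

```text
[ 0.49776033 -0.205851    0.09069088] [ 0.94481328 -0.32760354  0.00170304  0.00094549] [-2.4 -0.2 11. ]
544 ptr px; tip r 0.0409 angle in box frame -2.8
grn [247.  78.] 0.062 -19.6
red [311. 102.] 0.0618 -59.8
```

View pics/w8.png

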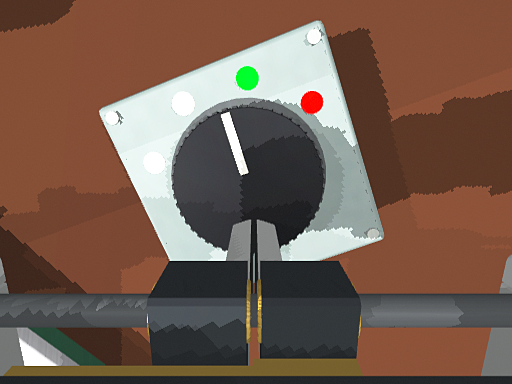

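The pointer (tip at (226,115)) is at -2.8° in the box frame, just past the ridge. About 17° remain to green.

>>> {"api": "jog_arm", "payload": {"steps": "-0.0001 -0.0017 0 0 0 3 0; -0.0001 -0.0035 0 0 0 6 0; -0.0001 -0.0052 0 0 0 9 0; 0.0001 -0.0069 0 0 0 12 0; 0.0003 -0.0086 0 0 0 15 0; 0.0006 -0.0097 0 0 0 17 0; 0.0006 -0.0097 0 0 0 17 0; 0.0006 -0.0097 0 0 0 17 0"}}

```text
time: 13.22
position: [0.5041, -0.1986, 0.0907]
tcp_rot: [0.887, -0.462, 0.002, 0.001]
wrist_force: [-2.0, -0.4, 10.7]
gripper_width: 0.005
```

```bash
python3 look.py w9
```

```text
[ 0.5040794  -0.19861438  0.09070584] [ 8.87104316e-01 -4.61565341e-01  1.69220178e-03  7.10327507e-04] [-2.  -0.4 10.7]
515 ptr px; tip r 0.0409 angle in box frame -20.2
grn [218.  83.] 0.0621 -19.5
red [288.  86.] 0.0618 -59.8
```

At green (-20.2°). Now I lift straight up, then check the dial and the mould.

>>> {"api": "jog_arm", "payload": {"steps": "0 0 -0.003 0 0 0 0; 0 0 -0.006 0 0 0 0; 0 0 -0.012 0 0 0 0; 0 0 -0.03 0 0 0 0; 0 0 -0.06 0 0 0 0; 0 0 -0.085 0 0 0 0; 0 0 -0.1 0 0 0 0; 0 0 -0.1 0 0 0 0"}}

```text
time: 13.93
position: [0.5052, -0.1984, 0.1923]
tcp_rot: [0.887, -0.462, 0.004, 0.0]
wrist_force: [1.3, 0.1, 0.4]
gripper_width: 0.008
```

```bash
python3 look.py w10; python3 - <<'E'
from h import *
t=env.get_image("top");w=cv2.imread("pics/w10.png")
t=cv2.resize(t[160:250,180:370],(600,284),interpolation=cv2.INTER_CUBIC)
o=np.zeros((584,600,3),np.uint8);o[:284]=t;o[284:,:400]=cv2.resize(w,(400,300));cv2.imwrite("pics/f.png",o)
E
```

```text
[ 0.50516055 -0.19835884  0.19229962] [ 8.87095189e-01 -4.61572635e-01  3.58109438e-03  6.58604555e-05] [1.3 0.1 0.4]
244 ptr px; tip r 0.0409 angle in box frame -19.1
grn [232.  95.] 0.0621 -19.5
red [507.  37.] 0.2523 -101.9
red [277.  97.] 0.0617 -59.7
```

View pics/f.png

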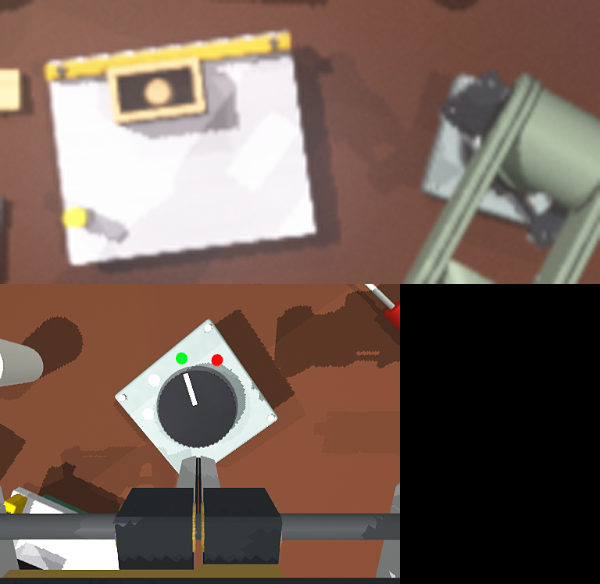

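```bash
python3 -c "
from station import env
env.job_done()"
```

```text
the job is handed in; nothing more can be done
```

I did both parts in the order asked and handed the job in at about 14 s of the 51 s allowed.

- **Mould:** I pushed it along the plate with two spread fingertips until it stopped against the yellow stop. There the fingers measured 26.9 mm in the table frame, against 27 mm expected, with about 21 N of contact force. In the wrist and top views afterwards it sits flat and parallel to the stop. The jar had not moved.
- **Dial:** I used the grey box; the orange look-alike was not touched. With the fingers closed, I pressed the dial with about 7–12 N and turned it clockwise from 35° (box frame, between the two white marks). After I let go, the pointer read -19.1°, while the green dot measured -19.5° (nominal -20°). It never came near the red mark.

The first part of the dial turn slipped by a few degrees, so I pressed a little harder for the rest. The quick table estimates from the different views disagreed by up to about 5 mm, so I trusted the contact and force readings at the stop. One look script stopped with an error partway; I fixed it and took the picture again. I did not separately check the loose items on the bench beyond what those views showed.

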